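# Sweep the loose gearbox nuts into the dustpan

## Robot

A 7-joint arm with a two-finger parallel gripper is mounted at the origin on the work surface. World frame = base frame: x ahead of the robot, y to its left, z up, the work surface at z = 0. Lengths are in m, angles in rad, forces in N, time in s.
With the tool pointing down it reaches from about 0.4 to 0.875 m from the base axis. Payload 19.3 kg.
Tool frame: the origin (TCP) lies midway between the tips of the shut fingers; the grasp point (between the pads) lies 19 mm behind it; x points along the fingers, y is the direction in which the jaws open and shut, and the axes are right-handed (so a half turn about x gives the same grasp; the last joint's range is limited). The gripper opens to 85 mm and grips with 20 to 120 N. Pads are 22 mm wide; open, the fingers measure 114 mm over their backs; the gripper's body (76 mm by 85 mm) begins 54 mm behind the grasp point. The pads swing forward as they close: fully open they stand 13 mm farther back than shut.
Start: joints at [1.267, 0.521, -0.036, 1.599, 0.021, 1.021, -0.113], TCP at [0.145, -0.608, 0.208] pointing down, gripper open.
Joint ranges: [-2.91, 2.91], [-0.3, 2.13], [-1.5, 1.42], [0.17, 2.43], [-1.26, 4.41], [0.16, 1.93], [-2.52, 2.52]. Speed limits (rad/s): [1.89, 1.89, 2.39, 2.39, 3.01, 3.01, 3.01].

## Interface

Orientations are given as [roll, pitch, yaw] about the fixed x, y, z axes, in that order (R = Rz(yaw) Ry(pitch) Rx(roll)).
In Python, from workcell import telemetry, vision, workorder gives the robot as it stands. The module is installed in compiled form; this text tells all that it offers.
- The arm moves only by the tool play_rows, never from a script. Its argument "deltas" is a list of rows, each a list of 7 numbers: the shift along the world's x, y, z in mm, then the turn, a rotation vector about the world's x, y, z in degrees, then the finger opening in mm, from 0 to 85.4. In form: [[x, y, z, wx, wy, wz, jaw], ...]. A call has 1 to 8 rows; each row shifts and turns the commanded pose from where the row before left it; what a row does not reach is not made up. A row lasts 1/8 s, in which the tool goes at most 62.5 mm and 10.7 degrees, less where a joint would pass 70% of its speed; a pose out of reach is approached as far as the arm can. A call with a gripper value outside its range is refused whole. The fingers move at their own pace and stop on an object; "grip_force" is the grip in N (left out, the last holds). Time passes only in rows, so rows that do not move let the fingers close. It gives the time, the measured TCP pose, the force and the opening at its end, in the units of the state.
- telemetry.observe(): the state, without advancing time (a new reading comes with each control period).
- vision.grab_frame(name): name is "scene" or "top" or "wrist"; returns the picture (384x512x3 uint8, red, green, blue); there is no depth.
- vision.camera_info(name): a dict with "mtx" (3x3 intrinsics, pixels), "rvec" (rotation vector, rad) and "tvec" (3), from world to camera coordinates, as OpenCV has them. Camera axes: x right, y down, z forward; pixel columns grow to the right and rows downward; lengths in m; the calibration is good to about 2 mm. A picture is of the moment at which its call begins: read the wrist's pose just before it. camera_info takes no time and is no camera call; for the wrist camera it gives the pose at the moment of the call.
- workorder.job_done(): hands the job in, once; it reports no verdict.
The state is a dict: "clock": time; "qpos": joint angles; "qd": joint speeds; "joint_efforts": joint torques, N m; "position": TCP position; "tool_rot": TCP orientation; "force": force on the tool from outside, world axes, zero at the start; "moment": the same for the moment, N m; "grip_width": finger opening in m.
Only numpy, scipy, OpenCV 4.12 (cv2) and the standard library are available. Lean on these libraries where they do the work, as an engineer would, in place of code of your own. Each camera call takes 0.05 s, during which the arm holds its last target. There are 200 camera calls.

## Task

Three big hex nuts off the gearbox lie loose on the bench: with your fingertips, sweep all three across the bench and in over the front lip of the dustpan until each one lies wholly inside it, past the lip. Only push them along, gently: do not pinch any of them or pick it up. Leave the socket that stands among them, and the gear, the spray can and the screwdriver, where they are.

Things in the scene. Friction and masses are not known exactly. Their poses are not given: they have to be found in the camera images.
- nut1: hex nut (a gearbox shaft nut, M20) of plain steel, 30 mm across flats, 34.6 mm across corners, 16 mm high, about 65 g, lying flat and loose on the bench; origin at the centre of its underside, own z axis up
- nut2: hex nut (a gearbox shaft nut, M20) of plain steel, 30 mm across flats, 34.6 mm across corners, 16 mm high, about 65 g, lying flat and loose on the bench; origin at the centre of its underside, own z axis up
- nut3: hex nut (a gearbox shaft nut, M20) of plain steel, 30 mm across flats, 34.6 mm across corners, 16 mm high, about 65 g, lying flat and loose on the bench; origin at the centre of its underside, own z axis up
- pan: sheet-steel dustpan, held to the bench by magnets: it does not shift. Origin: centre of its underside; own -x out of the open mouth (towards the robot), +x to back wall and handle. Floor 2 mm thick, own x from -65 (front edge) to +65 mm, 220 mm wide inside; its first 14 mm is a lip ramping up from the bench. 3 mm walls at sides and back, 28 mm high at the mouth, rising to 53 at the back; 110 mm handle
- socket: steel 30 mm wrench socket standing on end on the bench in line with the nuts, 42 mm in diameter (30 mm at its foot), 45 mm high, 220 g; origin at the centre of its underside. To be left standing where it is
- gear: dark steel gear wheel lying flat on the bench to the left, 92 mm in diameter, 18 mm thick with a hub 30 mm high, 0.7 kg; origin at the centre of its underside. To be left where it is
- can: green and white spray can standing on the bench to the right, 66 mm in diameter, 198 mm high; origin at the centre of its underside. To be left where it is
- screwdriver: screwdriver about 200 mm long lying flat on the bench near to the robot on the right, along its own x axis; origin on its underside. To be left where it is
There are look-alikes about, which are no part of the job. Leave any brown or yellow look-alike of the nut2 alone.

How it is judged:
At the end, for the whole second after the job is handed in: All three nuts lie inside the dustpan, on its floor: each nut's centre at least 17 mm in from the pan's front edge and between its walls, its underside less than 20 mm above the bench (x of nut1 in the frame of pan between -0.048 and 0.062 m and y of nut1 in the frame of pan between -0.11 and 0.11 m and height (world z) of each of nut1, nut2, nut3 below 0.02 m and x of nut2 in the frame of pan between -0.048 and 0.062 m and y of nut2 in the frame of pan between -0.11 and 0.11 m and x of nut3 in the frame of pan between -0.048 and 0.062 m and y of nut3 in the frame of pan between -0.11 and 0.11 m); the robot touches nothing.
It fails at once if a nut is pinched or forced (more than 25 N between the fingers and the nut) (contact force between the fingers and nut1 above 25 N or contact force between the fingers and nut2 above 25 N or contact force between the fingers and nut3 above 25 N).
It fails at once if a nut is picked up (raised more than 22 mm above the bench) (height (world z) of any of nut1, nut2, nut3 above 0.022 m).
It fails at once if the socket is shifted by more than 12 mm or tipped (distance of socket from where it was at the start of the episode above 0.012 m or angle between socket's own z axis and vertical above 0.3 rad).
It fails at once if the gear, the can or the screwdriver is shifted by more than 15 mm, or the can tipped (distance of any of gear, can, screwdriver from where it was at the start of the episode above 0.015 m or angle between can's own z axis and vertical above 0.3 rad).
It also fails if it takes over 72 s, if anything falls off the work surface, if the arm or the gripper's body presses on something with over 40 N, if the wrist force passes 120 N, or if a joint passes its speed limit or range.

## Working session

There is one attempt and no reset: what is moved stays moved. The work goes in short steps, Python scripts to look and compute and a tool call to move; the robot and the scene stay as the last step left them, time stands still between calls to the robot, and variables do not carry over. Pictures are saved under pics/ and viewed, about 8 in all and at most 12, crops included, and the job is handed in when it is done.

Besides the shell and the picture viewer there is one more tool, called after "Emit:" by a JSON object that holds its "api" and its "payload", one argument or row to a line. play_rows: Moves the arm, as the interface text tells. Its arguments: {"type":"object","properties":{"deltas":{"type":"array","items":{"type":"array","items":{"type":"number"}}},"grip_force":{"type":"number"}},"required":["deltas"]}

```bash
mkdir -p pics
cat > h.py <<'E'
import numpy as np, cv2
from workcell import telemetry, vision, workorder
def cam(n):
    c=vision.camera_info(n); K=np.array(c['mtx'],float); R=cv2.Rodrigues(np.array(c['rvec'],float))[0]; t=np.array(c['tvec'],float).ravel()
    return K,R,t
def ray(n,uv,z):
    K,R,t=cam(n); d=R.T@np.linalg.inv(K)@np.array([uv[0],uv[1],1.]); o=-R.T@t
    return o+d*(z-o[2])/d[2]
def proj(n,p):
    K,R,t=cam(n); q=K@(R@np.array(p,float)+t); return q[:2]/q[2]
def save(n,f):
    im=vision.grab_frame(n); cv2.imwrite(f'pics/{f}.png',cv2.cvtColor(im,cv2.COLOR_RGB2BGR)); return im
E
python3 - <<'E'
from h import *
a=save('top','top0'); b=save('scene','scene0')
for n in('top','scene'):
    K,R,t=cam(n); print(n,K[0,0],-R.T@t)
    im=cv2.imread(f'pics/{n}0.png'); cv2.imwrite(f'pics/{n}0b.png',cv2.resize(im,(800,600)))
s=telemetry.observe(); print({k:np.round(v,3) for k,v in s.items()})
E
```

```text
top 349.48068529239197 [ 0.36392075 -0.03950611  1.08914828]
scene 452.55127227856116 [0.82334848 0.50411447 0.94963521]
{'clock': np.float64(0.1), 'qpos': array([ 1.267,  0.522, -0.036,  1.6  ,  0.021,  1.021, -0.113]), 'qd': array([-0.001, -0.   , -0.001, -0.   ,  0.   , -0.   , -0.   ]), 'joint_efforts': array([ 6.0000e-03, -9.2848e+01,  1.9850e+00, -3.7053e+01,  1.8000e-02,
        5.0000e-03, -0.0000e+00]), 'position': array([ 0.145, -0.608,  0.208]), 'tool_rot': array([-1.478,  1.57 ,  1.898]), 'force': array([ 0.961, -0.105,  0.356]), 'moment': array([-0.   , -0.045,  0.   ]), 'grip_width': np.float64(0.086)}
```

View pics/top0b.png

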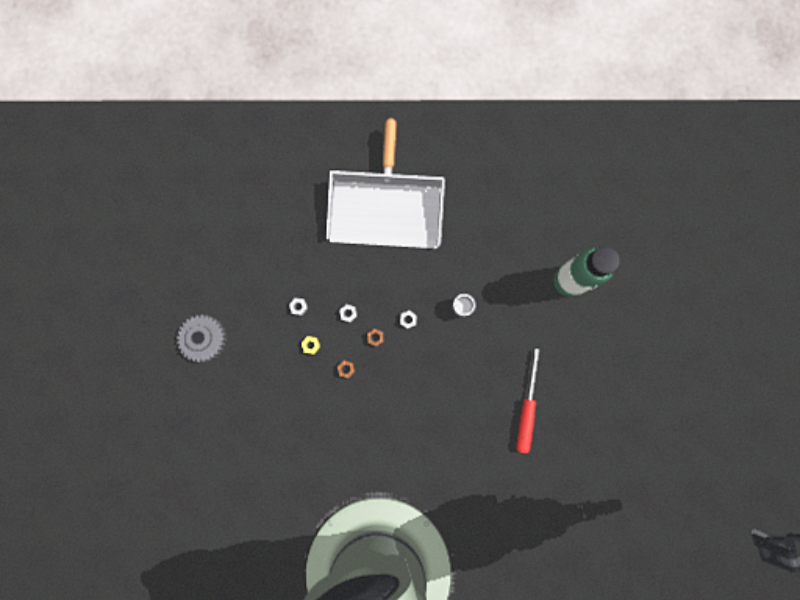

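View pics/scene0b.png

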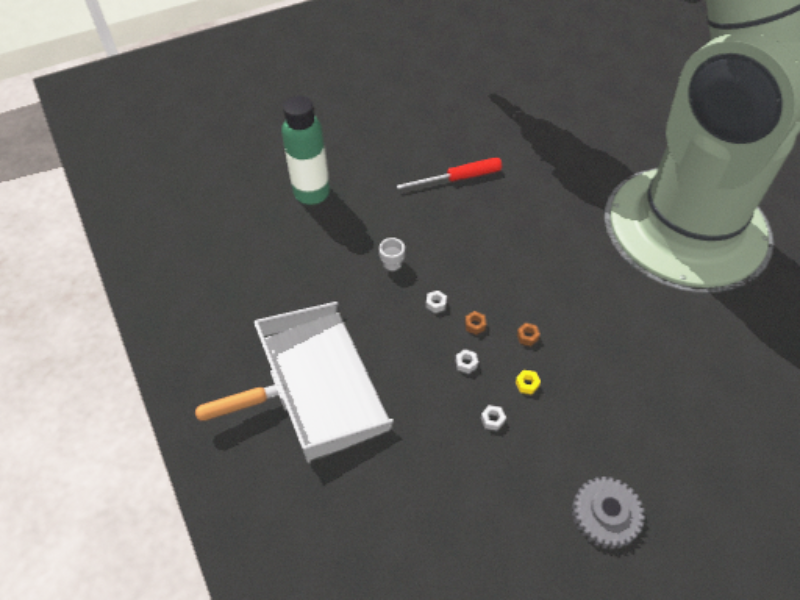

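The top view (800-px scale) shows the steel nuts at (298,307), (348,313) and (408,319), and the socket at (464,305). The look-alikes are at (310,345), (375,338) and (346,370). The pan mouth is at row ~243, columns 327–440. I'll measure them in both views.

```bash
cat > m.py <<'E'
from h import *
S=0.64
def tri(uv1,uv2):
    A=[];o=[]
    M=np.zeros((3,3));b=np.zeros(3);L=[]
    for n,uv in(('top',uv1),('scene',uv2)):
        K,R,t=cam(n); d=R.T@np.linalg.inv(K)@np.array([*uv,1.]); d/=np.linalg.norm(d); c=-R.T@t
        P=np.eye(3)-np.outer(d,d); M+=P;b+=P@c; L.append((c,P))
    x=np.linalg.solve(M,b); return x,max(np.linalg.norm(P@(x-c)) for c,P in L)
def blob(img,uv,r=14):
    # bright or coloured against dark bench, filled contour centre near uv
    u,v=map(int,uv); m=(img.max(2)>105).astype(np.uint8)
    cs,_=cv2.findContours(m,cv2.RETR_EXTERNAL,cv2.CHAIN_APPROX_NONE)
    best=min(cs,key=lambda c:1e9 if cv2.contourArea(c)<40 else np.hypot(*(np.array(cv2.minEnclosingCircle(c)[0])-uv)))
    M=cv2.moments(best); return np.array([M['m10']/M['m00'],M['m01']/M['m00']]),cv2.contourArea(best)
E
python3 - <<'E'
from m import *
a=cv2.imread('pics/top0.png');b=cv2.imread('pics/scene0.png')
P={'nL':((298,307),(493,418)),'nM':((348,313),(467,361)),'nR':((408,319),(437,301)),'sock':((464,305),(392,253)),'yel':((310,345),(528,382)),'br1':((375,338),(476,322)),'br2':((346,370),(529,334)),'gear':((200,338),(609,512))}
for k,(p,q) in P.items():
    p=np.array(p)*S;q=np.array(q)*S
    p1,A1=blob(a,p);q1,A2=blob(b,q)
    x,e=tri(p1,q1); print(k,p1.round(1),A1,q1.round(1),A2,'tri',(x*1e3).round(1),'err',round(e*1e3,1),'top z12',(ray('top',p1,.012)*1e3).round(1),'scene',(ray('scene',q1,.012)*1e3).round(1))
for k,p in {'mouthL':(328,242),'mouthR':(438,247),'backL':(331,172),'backR':(444,179)}.items():
    for z in (0,.028,.053): print(k,z,(ray('top',np.array(p)*S,z)*1e3).round(0))
for k,p in {'floorR mouth scene':(389,430),'L? ':(310,458),'a':(336,305),'b':(258,322)}.items():
    for z in (0,.028,.053): print(k,z,(ray('scene',np.array(p)*S,z)*1e3).round(0))
c=a[100:260,170:340]; cv2.imwrite('pics/c.png',cv2.resize(c,None,fx=4.5,fy=3.75*1.2/1.2,interpolation=cv2.INTER_CUBIC))
E
```

```text
nL [190.4 195.7] 89.5 [315.3 266.6] 176.0 tri [504.1 161.9  10.1] err 0.0 top z12 [503.8 161.5  12. ] scene [504.8 162.6  12. ]
nM [222.5 200. ] 86.5 [298.3 230.6] 157.0 tri [490.6  61.7   9.5] err 0.1 top z12 [490.4  61.4  12. ] scene [491.4  63.   12. ]
nR [260.9 203.9] 87.5 [278.8 192.4] 133.5 tri [478.5 -57.6   9.8] err 0.2 top z12 [478.4 -57.7  12. ] scene [479.2 -56.2  12. ]
sock [296.8 194.7] 152.5 [250.5 161.3] 255.5 tri [ 504.2 -166.6   30. ] err 1.0 top z12 [ 507.4 -169.3   12. ] scene [ 497.2 -178.9   12. ]
yel [198.4 220.4] 95.5 [337.4 243.9] 177.0 tri [427.3 135.4   9.3] err 0.1 top z12 [427.2 134.9  12. ] scene [428.4 136.5  12. ]
br1 [240.  215.4] 82.0 [304.  205.5] 130.5 tri [442.5   7.   11. ] err 0.1 top z12 [442.5   6.9  12. ] scene [442.9   7.6  12. ]
br2 [221.  235.9] 81.0 [337.8 212.9] 133.5 tri [380.   64.4  11.7] err 0.2 top z12 [379.8  64.5  12. ] scene [380.3  64.5  12. ]
gear [128.1 216. ] 632.5 [389.4 326.6] 1370.0 tri [439.8 352.5  13.5] err 0.5 top z12 [440.3 352.7  12. ] scene [438.8 352.6  12. ]
mouthL 0 [637. 105.   0.]
mouthL 0.028 [630. 101.  28.]
mouthL 0.053 [624.  98.  53.]
mouthR 0 [ 627. -120.    0.]
mouthR 0.028 [ 620. -118.   28.]
mouthR 0.053 [ 614. -116.   53.]
backL 0 [786. 101.   0.]
backL 0.028 [775.  98.  28.]
backL 0.053 [766.  94.  53.]
backR 0 [ 771. -134.    0.]
backR 0.028 [ 761. -131.   28.]
backR 0.053 [ 751. -129.   53.]
floorR mouth scene 0 [646. 107.   0.]
floorR mouth scene 0.028 [651. 118.  28.]
floorR mouth scene 0.053 [656. 129.  53.]
L?  0 [764.  93.   0.]
L?  0.028 [766. 105.  28.]
L?  0.053 [768. 116.  53.]
a 0 [ 623. -131.    0.]
a 0.028 [ 629. -112.   28.]
a 0.053 [634. -95.  53.]
b 0 [ 748. -158.    0.]
b 0.028 [ 750. -139.   28.]
b 0.053 [ 752. -121.   53.]
```

View pics/c.png

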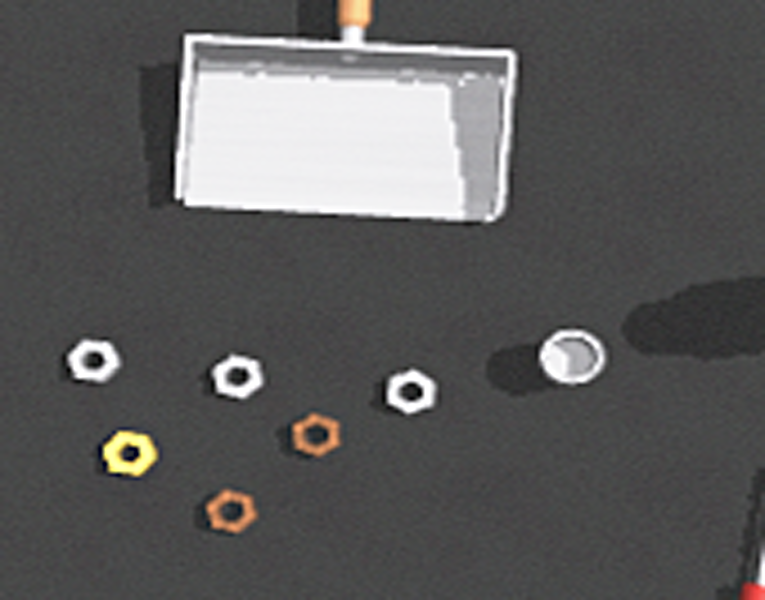

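Three nuts were measured, with tops and mid-heights consistent (tri z ≈ 10 mm, error ≤ 0.2 mm). The pan mouth centre is about (630,−8), yaw about −2.5°. Next I'll work out the tool yaw now.

Run:
```python
from h import *
from scipy.spatial.transform import Rotation as Ro
s=telemetry.observe(); R=Ro.from_euler('xyz',s['tool_rot']).as_matrix(); print(R.round(3)); y=R[:,1]; print('jaw angle deg',np.degrees(np.arctan2(y[1],y[0])))
print(ray('scene',(310*.64,200*.64),0).round(3))
```

```text
[[-0.     0.232 -0.973]
 [ 0.001 -0.973 -0.232]
 [-1.    -0.001  0.   ]]
jaw angle deg -76.60597880753245
[ 0.57  -0.364  0.   ]
```

Emit:
{"api": "play_rows", "payload": {
  "deltas": [
    [23,35,0,0,0,-3.4,14],
    [23,35,0,0,0,-5,14],
    [23,35,0,0,0,-5,14],
    [23,35,0,0,0,0,14],
    [23,35,0,0,0,0,14],
    [23,35,0,0,0,0,14],
    [23,35,0,0,0,0,14],
    [23,35,0,0,0,0,14]
  ],
  "grip_force": 20
}}

```text
clock: 1.1
position: [0.3293, -0.3267, 0.2082]
tool_rot: [-0.604, 1.571, 2.538]
force: [-0.1, -1.2, 0.2]
grip_width: 0.0142
```

Emit:
{"api": "play_rows", "payload": {
  "deltas": [
    [14,39,0,0,0,0,14],
    [14,39,0,0,0,0,14],
    [14,39,0,0,0,0,14],
    [14,39,0,0,0,0,14],
    [14,39,0,0,0,0,14],
    [14,37,0,0,0,0,14],
    [12,36,0,0,0,0,14],
    [0,0,0,0,0,0,14]
  ]
}}

```text
clock: 2.1
position: [0.4252, -0.0578, 0.2082]
tool_rot: [-1.502, 1.57, 1.643]
force: [-0.5, -1.3, -0.2]
grip_width: 0.0138
```

Emit:
{"api": "play_rows", "payload": {
  "deltas": [
    [0,0,-40,0,0,0,14],
    [0,0,-40,0,0,0,14],
    [0,0,-40,0,0,0,14],
    [0,0,-40,0,0,0,14],
    [0,0,-20,0,0,0,14],
    [0,0,-8,0,0,0,14],
    [0,0,-5,0,0,0,14],
    [0,0,0,0,0,0,14]
  ]
}}

```text
clock: 3.1
position: [0.425, -0.0602, 0.0157]
tool_rot: [2.889, 1.57, -0.253]
force: [-0.4, -0.5, 0.7]
grip_width: 0.0142
```

Run:
```python
from h import *
im=save('scene','s1'); im=cv2.imread('pics/s1.png')[90:330,130:450]; cv2.imwrite('pics/s1c.png',cv2.resize(im,(800,600),interpolation=cv2.INTER_CUBIC))
```

```text
(no output)
```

View pics/s1c.png

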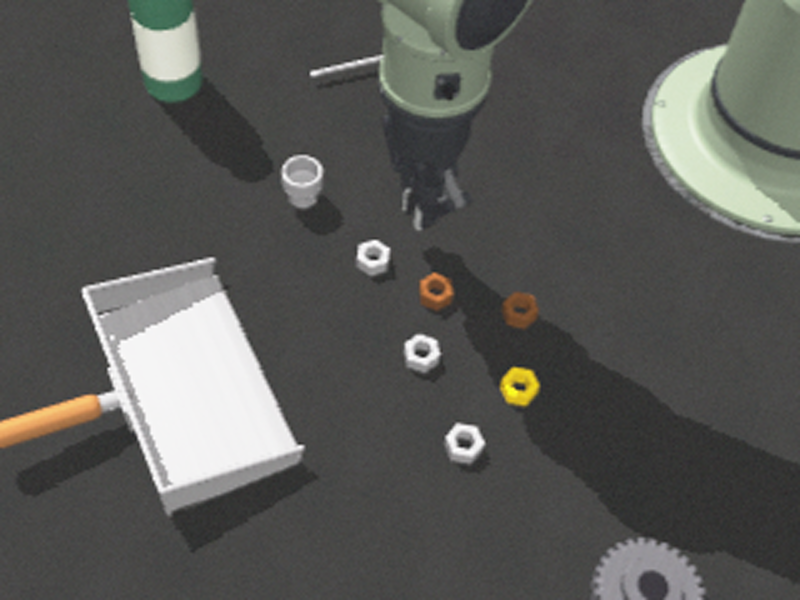

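The fingertips stand behind the right nut (crop (425,225); nut (373,257)) with clearance all round. I'll lower and push.

Emit:
{"api": "play_rows", "payload": {
  "deltas": [
    [0,1,-5,0,0,0,14],
    [0,1,-5,0,0,0,14],
    [6,0,0,0,0,0,14],
    [6,0,0,0,0,0,14],
    [6,0,0,0,0,0,14],
    [6,0,0,0,0,0,14],
    [6,0,0,0,0,0,14],
    [6,0,0,0,0,0,14]
  ]
}}

```text
clock: 4.15
position: [0.4612, -0.058, 0.0053]
tool_rot: [-2.75, 1.571, 0.391]
force: [-0.4, 0.7, -0.6]
grip_width: 0.0143
```

Emit:
{"api": "play_rows", "payload": {
  "deltas": [
    [8,0,0,0,0,0,14],
    [10,0,0,0,0,0,14],
    [10,0,0,0,0,0,14],
    [10,0,0,0,0,0,14],
    [10,0,0,0,0,0,14],
    [10,0,0,0,0,0,14],
    [10,0,0,0,0,0,14],
    [10,0,0,0,0,0,14]
  ]
}}

```text
clock: 5.15
position: [0.5394, -0.058, 0.0053]
tool_rot: [-0.678, 1.571, 2.463]
force: [-0.2, -0.1, 0.9]
grip_width: 0.0143
```

Run:
```python
from h import *
im=save('scene','s2'); im=cv2.imread('pics/s2.png')[90:330,130:450]; cv2.imwrite('pics/s2c.png',cv2.resize(im,(800,600),interpolation=cv2.INTER_CUBIC))
```

```text
(no output)
```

View pics/s2c.png

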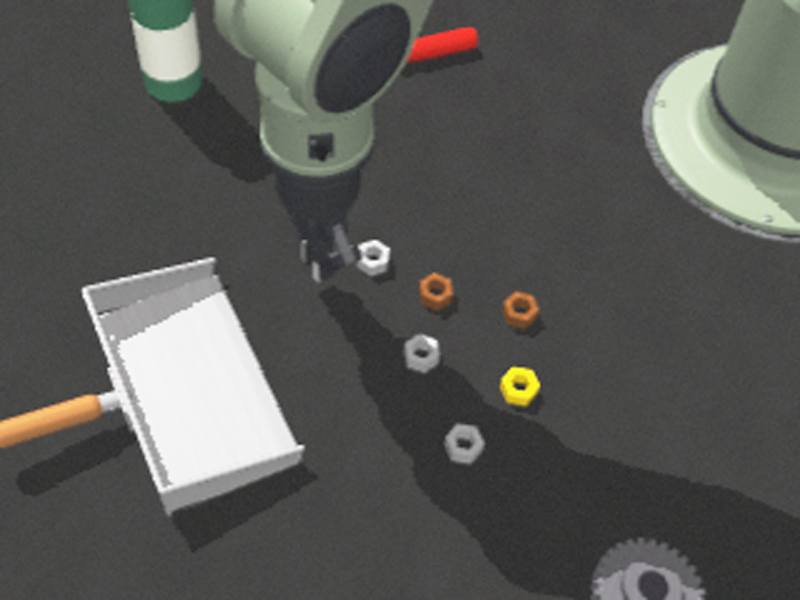

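The fingers passed over the nut at (373,257) and it didn't move, so the tips stand higher than the reported TCP. I'll work out how high.

Run:
```python
from h import *
for z in (0,.005,.01,.015,.02,.025,.03): print(z,(ray('scene',(130+320*.4,90+279*.4),z)*1e3).round(0))
for z in (0,.005,.02): print(z, proj('scene',(.539,-.058,z)))
im=save('top','t1'); im=cv2.imread('pics/t1.png')[110:260,170:370]; cv2.imwrite('pics/t1c.png',cv2.resize(im,(800,600),interpolation=cv2.INTER_CUBIC))
save('wrist','w1')
a=cv2.imread('pics/t1c.png'); b=cv2.resize(cv2.imread('pics/w1.png'),(400,300)); cv2.imwrite('pics/tw.png',np.hstack([cv2.resize(a,(400,300)),b]))
s=telemetry.observe(); print(s['position'],s['qpos'])
```

```text
0 [535. -63.   0.]
0.005 [537. -60.   5.]
0.01 [538. -57.  10.]
0.015 [540. -54.  15.]
0.02 [541. -51.  20.]
0.025 [543. -48.  25.]
0.03 [544. -45.  30.]
0 [257.46805798 203.56829907]
0.005 [257.45769054 202.46621867]
0.02 [257.42613265 199.11155208]
[ 0.53904526 -0.05793563  0.00517623] [ 0.13571032  0.69913961 -0.18993356  1.94479772  0.24693635  0.51967595
 -1.7966713 ]
```

View pics/tw.png

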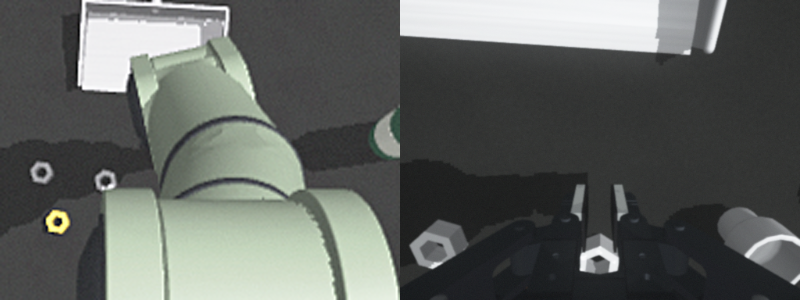

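Run:
```python
from h import *
K,R,t=cam('wrist'); print('wcam',(-R.T@t).round(3)); print('TCP in wrist',proj('wrist',(.539,-.058,.005)), 'nR proj',proj('wrist',(.4785,-.0576,.012)))
L=[]
M=np.zeros((3,3));b=np.zeros(3)
for n,uv in(('wrist',(230,237)),('scene',(130+320*.4,90+279*.4))):
    K,R,t=cam(n); d=R.T@np.linalg.inv(K)@np.array([*uv,1.]); d/=np.linalg.norm(d); c=-R.T@t
    P=np.eye(3)-np.outer(d,d); M+=P;b+=P@c; L.append((c,P))
x=np.linalg.solve(M,b); print(x,[np.linalg.norm(P@(x-c)) for c,P in L])
a=cv2.imread('pics/w1.png')[200:384,140:380]; c=cv2.imread('pics/s2.png')[150:230,220:320]
v=np.hstack([cv2.resize(a,(420,322)),cv2.resize(c,(380,322),interpolation=cv2.INTER_CUBIC)]);cv2.imwrite('pics/d.png',cv2.convertScaleAbs(v,alpha=1.8,beta=10))
```

```text
wcam [ 0.611 -0.058  0.169]
TCP in wrist [255.41127562 236.73096298] nR proj [254.73455646 337.31940473]
[ 0.54548121 -0.04611854  0.02608153] [np.float64(0.002433748702064422), np.float64(0.002433748702064379)]
```

View pics/d.png

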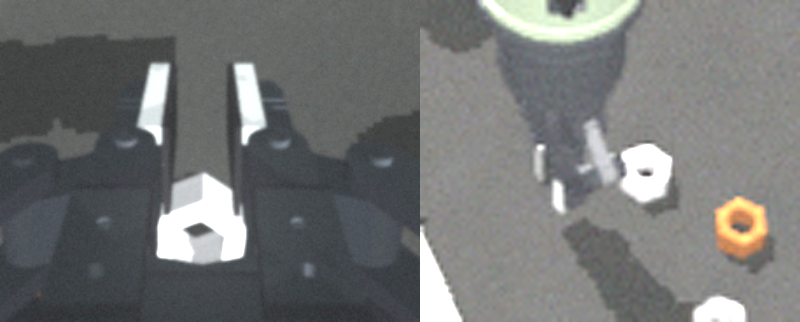

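Emit:
{"api": "play_rows", "payload": {
  "deltas": [
    [0,0,-2,0,0,0,14],
    [0,0,-2,0,0,0,14]
  ]
}}

```text
clock: 5.55
position: [0.5385, -0.058, 0.0011]
tool_rot: [0.038, 1.571, -3.103]
force: [-0.9, 0.1, 0.4]
grip_width: 0.0141
```

Emit:
{"api": "play_rows", "payload": {
  "deltas": [
    [0,0,-2,0,0,0,14],
    [0,0,-1,0,0,0,14]
  ]
}}

```text
clock: 5.8
position: [0.5387, -0.058, -0.0019]
tool_rot: [-0.139, 1.571, 3.002]
force: [0.4, -0.1, -0.3]
grip_width: 0.0142
```

Emit:
{"api": "play_rows", "payload": {
  "deltas": [
    [0,0,-2,0,0,0,14],
    [0,0,-1,0,0,0,14]
  ]
}}

```text
clock: 6.05
position: [0.5387, -0.058, -0.0048]
tool_rot: [-0.368, 1.571, 2.774]
force: [-0.5, 0.2, -0.0]
grip_width: 0.0139
```

Emit:
{"api": "play_rows", "payload": {
  "deltas": [
    [0,0,-2,0,0,0,14],
    [0,0,-1,0,0,0,14]
  ]
}}

```text
clock: 6.3
position: [0.5387, -0.058, -0.0079]
tool_rot: [-0.346, 1.571, 2.796]
force: [0.7, -0.9, -0.1]
grip_width: 0.014
```

Run:
```python
from h import *
print(telemetry.observe()['force'].round(1) if hasattr(telemetry.observe()['force'],'round') else telemetry.observe()['force'])
save('scene','s3'); c=cv2.imread('pics/s3.png')[150:230,220:320]
save('wrist','w3'); a=cv2.imread('pics/w3.png')[200:384,140:380]
v=np.hstack([cv2.resize(a,(420,322)),cv2.resize(c,(380,322),interpolation=cv2.INTER_CUBIC)]);cv2.imwrite('pics/d3.png',cv2.convertScaleAbs(v,alpha=1.8,beta=10))
```

```text
[ 0.7 -0.9 -0.1]
```

View pics/d3.png

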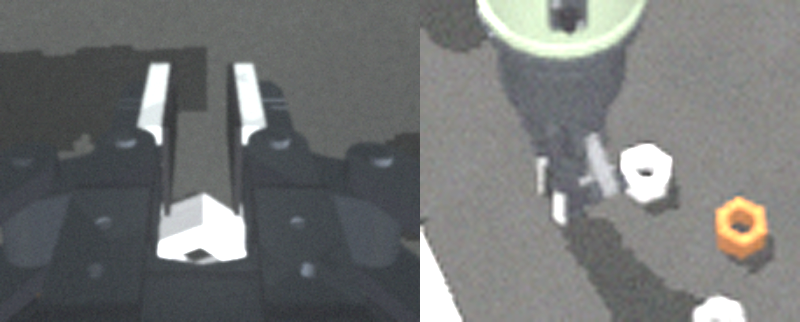

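Emit:
{"api": "play_rows", "payload": {
  "deltas": [
    [0,0,-1.5,0,0,0,14],
    [0,0,-1.5,0,0,0,14]
  ]
}}

```text
clock: 6.65
position: [0.5388, -0.058, -0.0108]
tool_rot: [-3.096, 1.571, 0.046]
force: [-0.1, 0.2, 0.1]
grip_width: 0.014
```

Emit:
{"api": "play_rows", "payload": {
  "deltas": [
    [0,0,-1.5,0,0,0,14],
    [0,0,-1.5,0,0,0,14]
  ]
}}

```text
clock: 6.9
position: [0.5388, -0.058, -0.0138]
tool_rot: [0.136, 1.571, -3.006]
force: [0.0, 0.1, -0.3]
grip_width: 0.0143
```

Emit:
{"api": "play_rows", "payload": {
  "deltas": [
    [0,0,-1,0,0,0,14],
    [0,0,-1,0,0,0,14]
  ]
}}

```text
clock: 7.15
position: [0.5388, -0.058, -0.0158]
tool_rot: [-2.529, 1.571, 0.612]
force: [-0.2, -0.6, 0.2]
grip_width: 0.0141
```

Emit:
{"api": "play_rows", "payload": {
  "deltas": [
    [0,0,-1,0,0,0,14],
    [0,0,0,0,0,0,14]
  ]
}}

```text
clock: 7.4
position: [0.5388, -0.058, -0.0168]
tool_rot: [-0.071, 1.571, 3.07]
force: [1.1, -0.8, 0.4]
grip_width: 0.0139
```

Emit:
{"api": "play_rows", "payload": {
  "deltas": [
    [0,0,-1,0,0,0,14],
    [0,0,0,0,0,0,14]
  ]
}}

```text
clock: 7.65
position: [0.5387, -0.058, -0.0178]
tool_rot: [-0.529, 1.571, 2.613]
force: [-0.7, 0.6, -1.0]
grip_width: 0.014
```

Emit:
{"api": "play_rows", "payload": {
  "deltas": [
    [0,0,-1,0,0,0,14],
    [0,0,0,0,0,0,14]
  ]
}}

```text
clock: 7.9
position: [0.5387, -0.058, -0.0188]
tool_rot: [-0.103, 1.571, 3.038]
force: [-0.0, -0.4, -0.3]
grip_width: 0.014
```

Run:
```python
from h import *
save('scene','s4'); c=cv2.imread('pics/s4.png')[150:230,220:320]
v=cv2.resize(c,(800,640),interpolation=cv2.INTER_CUBIC)[:600];cv2.imwrite('pics/d4.png',cv2.convertScaleAbs(v,alpha=1.8,beta=10))
```

```text
(no output)
```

View pics/d4.png

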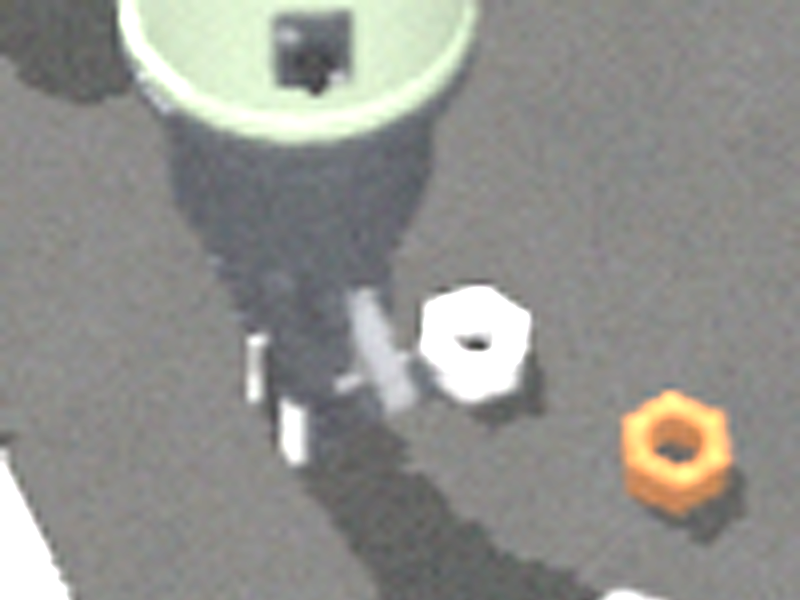

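The tip now touches its own shadow, so it sits ~19 mm above the reported TCP z. I'll therefore push at TCP z ≈ −13 mm. First raise, go back over the nut and lower again.

Emit:
{"api": "play_rows", "payload": {
  "deltas": [
    [0,0,24,0,0,0,14],
    [0,0,30,0,0,0,14],
    [-30,0,0,0,0,0,14],
    [-40,0,0,0,0,0,14],
    [-40,0,0,0,0,0,14],
    [-4,0,-20,0,0,0,14],
    [0,0,-20,0,0,0,14],
    [0,0,-8,0,0,0,14]
  ]
}}

```text
clock: 8.95
position: [0.4244, -0.0579, -0.0134]
tool_rot: [0.006, 1.57, -3.136]
force: [-0.3, 0.2, -0.3]
grip_width: 0.0141
```

Emit:
{"api": "play_rows", "payload": {
  "deltas": [
    [4,0,0,0,0,0,14],
    [6,0,0,0,0,0,14],
    [5,0,0,0,0,0,14],
    [5,0,0,0,0,0,14],
    [5,0,0,0,0,0,14],
    [5,0,0,0,0,0,14],
    [5,0,0,0,0,0,14],
    [5,0,0,0,0,0,14]
  ]
}}

```text
clock: 9.95
position: [0.465, -0.058, -0.0127]
tool_rot: [-0.032, 1.571, 3.109]
force: [-0.6, 0.3, -0.5]
grip_width: 0.0139
```

Emit:
{"api": "play_rows", "payload": {
  "deltas": [
    [6,0,0,0,0,0,14],
    [8,0,0,0,0,0,14],
    [8,0,0,0,0,0,14],
    [8,0,0,0,0,0,14],
    [8,0,0,0,0,0,14],
    [8,0,0,0,0,0,14],
    [6,0,0,0,0,0,14],
    [0,0,0,0,0,0,14]
  ]
}}

```text
clock: 10.95
position: [0.5172, -0.0579, -0.0127]
tool_rot: [-2.852, 1.57, 0.29]
force: [-0.2, 0.5, 0.1]
grip_width: 0.0144
```

Run:
```python
from h import *
print(telemetry.observe()['position'])
b=save('scene','s5'); m=(b.max(2)>105).astype(np.uint8)
cs,_=cv2.findContours(m[150:300,220:380],cv2.RETR_EXTERNAL,cv2.CHAIN_APPROX_NONE)
for c in cs:
    A=cv2.contourArea(c)
    if 30<A<300:
        M=cv2.moments(c); p=(220+M['m10']/M['m00'],150+M['m01']/M['m00']); print(np.round(p,1),A,(ray('scene',p,.01)[:2]*1e3).round(0))
```

```text
[ 0.51718304 -0.05794219 -0.0127475 ]
[315.3 266.9] 166.0 [505. 162.]
[337.4 243.9] 176.0 [427. 136.]
[298.4 230.8] 141.5 [491.  63.]
[337.7 213. ] 133.5 [380.  64.]
[303.9 205.5] 130.5 [442.   6.]
[256.6 201.3] 157.0 [541. -59.]
```

The push works: nut is at (541,−59) with the TCP at 517, so the contact offset is 24 mm. Push on until the nut is at x ≈ 680.

Emit:
{"api": "play_rows", "payload": {
  "deltas": [
    [8,0,0,0,0,0,14],
    [10,0,0,0,0,0,14],
    [10,0,0,0,0,0,14],
    [10,0,0,0,0,0,14],
    [10,0,0,0,0,0,14],
    [10,0,0,0,0,0,14],
    [10,0,0,0,0,0,14],
    [10,0,0,0,0,0,14]
  ]
}}

```text
clock: 12.0
position: [0.5954, -0.058, -0.0127]
tool_rot: [-0.08, 1.571, 3.061]
force: [-0.5, 0.4, -0.8]
grip_width: 0.014
```

Emit:
{"api": "play_rows", "payload": {
  "deltas": [
    [8,0,0,0,0,0,14],
    [8,0,0,0,0,0,14],
    [8,0,0,0,0,0,14],
    [8,0,0,0,0,0,14],
    [8,0,0,0,0,0,14],
    [8,0,0,0,0,0,14],
    [8,0,0,0,0,0,14],
    [5,0,0,0,0,0,14]
  ]
}}

```text
clock: 13.0
position: [0.6563, -0.0579, -0.0127]
tool_rot: [-2.63, 1.571, 0.511]
force: [-1.4, 0.2, -0.1]
grip_width: 0.0141
```

Emit:
{"api": "play_rows", "payload": {
  "deltas": [
    [0,0,0,0,0,0,14],
    [-10,0,0,0,0,0,14],
    [-10,0,20,0,0,0,14],
    [-30,20,35,0,0,0,14],
    [-40,25,0,0,0,0,14],
    [-45,25,0,0,0,0,14],
    [-45,25,0,0,0,0,14],
    [-40,25,0,0,0,0,14]
  ]
}}

```text
clock: 14.0
position: [0.4334, 0.0623, 0.0426]
tool_rot: [-2.087, 1.571, 1.054]
force: [0.9, 1.1, -0.1]
grip_width: 0.014
```

Run:
```python
from h import *
print(telemetry.observe()['position'])
b=save('scene','s6'); cv2.imwrite('pics/s6c.png',cv2.resize(cv2.imread('pics/s6.png')[90:330,130:450],(800,600),interpolation=cv2.INTER_CUBIC))
```

```text
[0.43337281 0.06226919 0.04257214]
```

View pics/s6c.png

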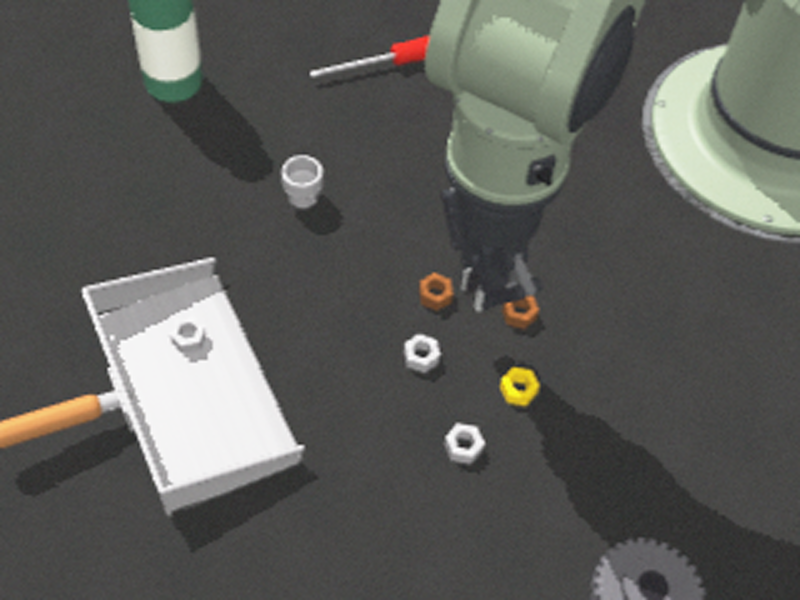

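The right nut lies in the pan at crop (188,332). Next is the middle nut: the tool is at y = 62, behind it.

Emit:
{"api": "play_rows", "payload": {
  "deltas": [
    [0,0,-25,0,0,0,14],
    [0,0,-20,0,0,0,14],
    [2,0,-10.5,0,0,0,14],
    [6,0,0,0,0,0,14],
    [6,0,0,0,0,0,14],
    [5,0,0,0,0,0,14],
    [5,0,0,0,0,0,14],
    [5,0,0,0,0,0,14]
  ]
}}

```text
clock: 15.05
position: [0.4652, 0.062, -0.013]
tool_rot: [-2.796, 1.57, 0.345]
force: [-0.0, -0.1, -0.1]
grip_width: 0.0142
```

Emit:
{"api": "play_rows", "payload": {
  "deltas": [
    [5,0,0,0,0,0,14],
    [5,0,0,0,0,0,14],
    [7,0,0,0,0,0,14],
    [8,0,0,0,0,0,14],
    [9,0,0,0,0,0,14],
    [10,0,0,0,0,0,14],
    [10,0,0,0,0,0,14],
    [10,0,0,0,0,0,14]
  ]
}}

```text
clock: 16.05
position: [0.5295, 0.062, -0.0132]
tool_rot: [-0.812, 1.571, 2.33]
force: [-0.5, 0.5, 0.2]
grip_width: 0.014
```

Emit:
{"api": "play_rows", "payload": {
  "deltas": [
    [10,0,0,0,0,0,14],
    [10,0,0,0,0,0,14],
    [10,0,0,0,0,0,14],
    [10,0,0,0,0,0,14],
    [10,0,0,0,0,0,14],
    [10,0,0,0,0,0,14],
    [8,0,0,0,0,0,14],
    [8,0,0,0,0,0,14]
  ]
}}

```text
clock: 17.05
position: [0.6052, 0.062, -0.0132]
tool_rot: [-0.035, 1.571, 3.107]
force: [-1.2, 0.0, 1.1]
grip_width: 0.0142
```

Emit:
{"api": "play_rows", "payload": {
  "deltas": [
    [8,0,0,0,0,0,14],
    [8,0,0,0,0,0,14],
    [8,0,0,0,0,0,14],
    [8,0,0,0,0,0,14],
    [6,0,0,0,0,0,14],
    [6,0,0,0,0,0,14],
    [3,0,0,0,0,0,14],
    [0,0,0,0,0,0,14]
  ]
}}

```text
clock: 18.05
position: [0.6519, 0.062, -0.0133]
tool_rot: [-2.738, 1.571, 0.403]
force: [0.1, 0.1, -0.5]
grip_width: 0.0141
```

Emit:
{"api": "play_rows", "payload": {
  "deltas": [
    [-10,0,0,0,0,0,14],
    [-10,0,20,0,0,0,14],
    [-20,10,40,0,0,0,14],
    [-25,16,40,0,0,10,14],
    [-25,16,0,0,0,10,14],
    [-25,16,0,0,0,10,14],
    [-25,16,0,0,0,10,14],
    [-15,16,0,0,0,10,14]
  ]
}}

```text
clock: 19.05
position: [0.495, 0.1522, 0.087]
tool_rot: [0.558, 1.57, -1.705]
force: [0.4, 0.0, 0.1]
grip_width: 0.0141
```

Emit:
{"api": "play_rows", "payload": {
  "deltas": [
    [-15,16,0,0,0,10,14],
    [-14,16,0,0,0,10,14],
    [0,10,0,0,0,10,14],
    [0,0,0,0,0,10,14],
    [0,0,0,0,0,10,14],
    [0,0,0,0,0,10,14],
    [0,0,0,0,0,10,14],
    [0,0,0,0,0,10,14]
  ]
}}

```text
clock: 20.05
position: [0.4671, 0.1936, 0.0868]
tool_rot: [-0.477, 1.57, -1.344]
force: [-1.2, -0.5, 0.2]
grip_width: 0.0139
```

Emit:
{"api": "play_rows", "payload": {
  "deltas": [
    [0,0,0,0,0,9,14],
    [0,0,0,0,0,0,14]
  ]
}}

```text
clock: 20.3
position: [0.4671, 0.1936, 0.0866]
tool_rot: [-2.218, 1.57, -2.935]
force: [-0.2, 0.3, -0.2]
grip_width: 0.0139
```

Run:
```python
from h import *
from scipy.spatial.transform import Rotation as Ro
s=telemetry.observe(); R=Ro.from_euler('xyz',s['tool_rot']).as_matrix(); y=R[:,1]; print(s['position'],'jaw angle deg',np.degrees(np.arctan2(y[1],y[0])),R[:,0].round(3),np.round(s['qpos'],2))
b=save('scene','s7'); m=(b.max(2)>105).astype(np.uint8)
cs,_=cv2.findContours(m[150:300,220:380],cv2.RETR_EXTERNAL,cv2.CHAIN_APPROX_NONE)
for c in cs:
    A=cv2.contourArea(c)
    if 30<A<300:
        M=cv2.moments(c); p=(220+M['m10']/M['m00'],150+M['m01']/M['m00']); print(np.round(p,1),A,(ray('scene',p,.01)[:2]*1e3).round(0))
cv2.imwrite('pics/s7c.png',cv2.resize(cv2.imread('pics/s7.png')[90:330,130:450],(800,600),interpolation=cv2.INTER_CUBIC))
```

```text
[0.46710766 0.19364138 0.0866111 ] jaw angle deg 48.956583133821326 [-0.001 -0.    -1.   ] [ 0.12  0.65 -0.86  1.98  0.68  0.82 -0.28]
[315.3 266.6] 176.0 [504. 162.]
[340.4 246.1] 178.0 [424. 144.]
[304.  205.5] 130.5 [442.   7.]
[250.4 161.3] 255.5 [ 497. -181.]
```

View pics/s7c.png

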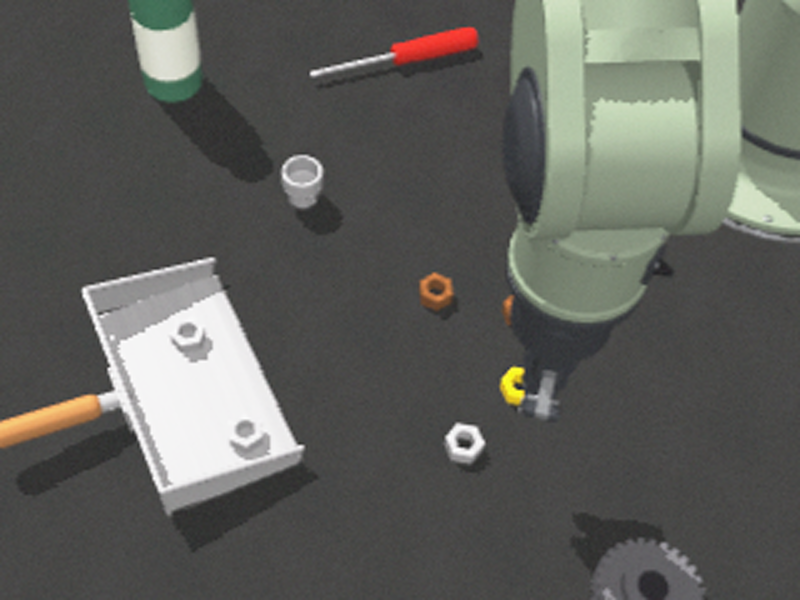

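Both nuts lie in the pan at crop (188,332) and (247,433). The left nut is still at (465,443), and the tool is behind it. The push line is turned to −46° to keep clear of the nut already in the pan.

Emit:
{"api": "play_rows", "payload": {
  "deltas": [
    [2,2,-30,0,0,-5,14],
    [2,1,-30,0,0,0,14],
    [0,0,-20,0,0,0,14],
    [0,0,-12,0,0,0,14],
    [0,0,-7.5,0,0,0,14],
    [4.2,-4.3,0,0,0,0,14],
    [4.2,-4.3,0,0,0,0,14],
    [3.5,-3.6,0,0,0,0,14]
  ]
}}

```text
clock: 21.35
position: [0.4844, 0.1843, -0.0123]
tool_rot: [0.898, 1.57, 0.094]
force: [0.7, 0.8, -0.4]
grip_width: 0.0143
```

Emit:
{"api": "play_rows", "payload": {
  "deltas": [
    [3.5,-3.6,0,0,0,0,14],
    [3.5,-3.6,0,0,0,0,14],
    [3.5,-3.6,0,0,0,0,14],
    [5,-5.2,0,0,0,0,14],
    [5,-5.2,0,0,0,0,14],
    [6,-6.2,0,0,0,0,14],
    [6,-6.2,0,0,0,0,14],
    [6,-6.2,0,0,0,0,14]
  ]
}}

```text
clock: 22.35
position: [0.5226, 0.1445, -0.0127]
tool_rot: [-1.748, 1.571, -2.551]
force: [-1.1, 1.2, 0.4]
grip_width: 0.0142
```

```bash
cat > chk.py <<'E'
from h import *
print(np.round(telemetry.observe()['position'],4))
b=vision.grab_frame('scene'); m=(b.max(2)>105).astype(np.uint8); m[:, :]=m
cs,_=cv2.findContours(m[130:300,220:380],cv2.RETR_LIST,cv2.CHAIN_APPROX_NONE)
for c in cs:
    A=cv2.contourArea(c)
    if 30<A<400:
        M=cv2.moments(c); p=(220+M['m10']/M['m00'],130+M['m01']/M['m00']); print(np.round(p,1),A,(ray('scene',p,.01)[:2]*1e3).round(0))
E
python3 chk.py
```

```text
[ 0.5226  0.1445 -0.0127]
[295.5 261.1] 185.5 [537. 129.]
[337.4 243.9] 177.0 [428. 136.]
[250.5 161.3] 255.5 [ 497. -180.]
```

Emit:
{"api": "play_rows", "payload": {
  "deltas": [
    [6,-6.2,0,0,0,0,14],
    [7,-7.2,0,0,0,0,14],
    [7,-7.2,0,0,0,0,14],
    [7,-7.2,0,0,0,0,14],
    [7,-7.2,0,0,0,0,14],
    [7,-7.2,0,0,0,0,14],
    [7,-7.2,0,0,0,0,14],
    [6,-6.2,0,0,0,0,14]
  ]
}}

```text
clock: 23.4
position: [0.5766, 0.0889, -0.0127]
tool_rot: [-0.568, 1.571, -1.371]
force: [-0.2, 1.1, -0.1]
grip_width: 0.014
```

```bash
python3 chk.py
```

```text
[ 0.5766  0.0889 -0.0127]
[262. 251.] 122.0 [593.  70.]
[337.4 243.9] 177.0 [428. 136.]
[337.7 213. ] 136.5 [380.  64.]
```

Emit:
{"api": "play_rows", "payload": {
  "deltas": [
    [6,-6.2,0,0,0,0,14],
    [6,-6.2,0,0,0,0,14],
    [6,-6.2,0,0,0,0,14],
    [6,-6.2,0,0,0,0,14],
    [6,-6.2,0,0,0,0,14],
    [6,-6.2,0,0,0,0,14],
    [6,-6.2,0,0,0,0,14],
    [6,-6.2,0,0,0,0,14]
  ]
}}

```text
clock: 24.45
position: [0.6245, 0.0394, -0.0127]
tool_rot: [-2.38, 1.571, 3.1]
force: [-1.7, 0.1, -0.2]
grip_width: 0.014
```

Emit:
{"api": "play_rows", "payload": {
  "deltas": [
    [6,-6.2,0,0,0,0,14],
    [6,-6.2,0,0,0,0,14],
    [6,-6.2,0,0,0,0,14],
    [5,-5.2,0,0,0,0,14],
    [4,-4.1,0,0,0,0,14],
    [0,0,0,0,0,0,14],
    [-7,7,0,0,0,0,14],
    [-7,7,20,0,0,0,14]
  ]
}}

```text
clock: 25.45
position: [0.6355, 0.0268, 0.0069]
tool_rot: [-2.355, 1.568, 3.126]
force: [-0.4, 1.0, 0.3]
grip_width: 0.0137
```

Emit:
{"api": "play_rows", "payload": {
  "deltas": [
    [-15,10,40,0,0,0,14],
    [-40,10,40,0,0,0,14],
    [-45,10,30,0,0,0,14],
    [-45,10,0,0,0,0,14],
    [-45,10,0,0,0,0,14],
    [0,0,0,0,0,0,14]
  ]
}}

```text
clock: 26.2
position: [0.4445, 0.0763, 0.1185]
tool_rot: [-0.492, 1.568, -1.292]
force: [1.1, 0.2, -0.6]
grip_width: 0.0143
```

Run:
```python
from h import *
save('scene','s9'); save('top','t9')
a=cv2.imread('pics/s9.png')[100:310,130:410]; b=cv2.imread('pics/t9.png')[90:250,120:400]
v=np.hstack([cv2.resize(a,(400,300),interpolation=cv2.INTER_CUBIC),cv2.resize(b,(400,300),interpolation=cv2.INTER_CUBIC)])
cv2.imwrite('pics/f.png',cv2.convertScaleAbs(v,alpha=.9))
g=cv2.imread('pics/s9.png').max(2)
# nuts in pan: dark outlines/shadow inside bright floor
roi=g[195:290,165:255]; m=(roi<185).astype(np.uint8)
n,l,st,ce=cv2.connectedComponentsWithStats(m)
for i in range(1,n):
    if st[i,4]>8: p=ce[i]+[165,195]; print(p.round(1),st[i],(ray('scene',p,.012)[:2]*1e3).round(0))
```

```text
[178.4 197.7] [  0   0  40   9 199] [ 710. -158.]
[214.4 240.6] [   0    0   90   95 4377] [680.  -5.]
[168.3 234.8] [  0  19  11  34 215] [771. -70.]
[204.4 221.8] [36 24  8  6 32] [681. -63.]
[208.1 229.3] [34 28 16 12 89] [681. -40.]
[218.  236.3] [50 39  7  6 34] [668. -12.]
[221.9 244.5] [49 44 15 11 91] [669.  13.]
[227.4 261.1] [59 63  8  7 38] [676.  58.]
[231.1 269. ] [57 69 16 10 88] [677.  79.]
```

View pics/f.png

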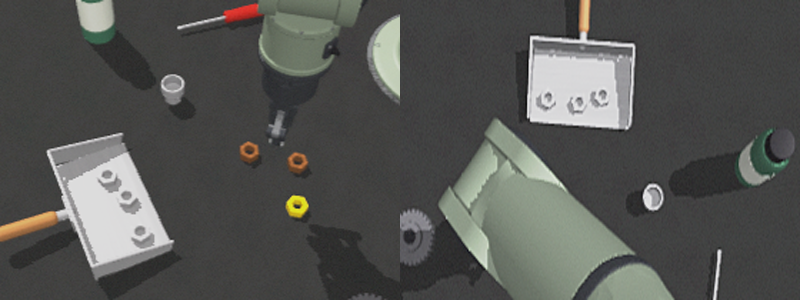

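All three nuts lie in the pan. The scene view puts their hole centres at x = 681, 668 and 676 mm, and the pan edge is at about 630. The robot is clear, so I'm handing in.

```bash
python3 -c "
from h import *
print(np.round(telemetry.observe()['force'],1)); print(workorder.job_done())"
```

```text
[-0.1 -0.5 -0.6]
the job is handed in; nothing more can be done
None
```

I pushed all three steel nuts, one at a time, over the lip and into the dustpan with the nearly closed fingertips, then handed the job in at about 26 s. None was pinched or picked up.

- **Nuts:** the last scene view puts the nut centres at about (681, −63), (668, −12) and (676, 58) mm. That is roughly 38–54 mm past the pan's front edge (17 mm needed), between its walls and lying flat on its floor. The top view showed the same arrangement, but I viewed it without measuring it.
- **Forces:** the force readings at the end of each move call stayed under about 2 N. Contact force on the nuts was not measured directly.
- **Other objects:** the socket's image position was the same to 0.1 px in the last picture where I measured it, during the third push. The gear, can, screwdriver and the brown and yellow nuts looked unmoved in the final pictures, judged by eye only. The robot stood clear of everything.
- **What disagreed:** the fingertips stood about 19 mm higher than the reported tool position implied. The first push passed over the right nut without moving it. I lowered in small steps and pushed about 18 mm lower.

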